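Clear the glass offcuts from the lampworking bench

ROBOT

A 6-joint arm with a two-finger parallel gripper is mounted at the origin on the work surface. World frame = base frame: x ahead of the robot, y to its left, z up, the work surface at z = 0. Lengths are in m, angles in degrees, forces in N, time in s.
With the tool pointing down it reaches from about 0.225 to 0.725 m from the base axis. Payload 3.1 kg.
Tool frame: the origin (TCP) lies at the very end of the fingers, on their centre line; the grasp point (between the pads) lies 19 mm behind it (arm.hold_point_z is the distance from the TCP to the grasp point, in m); z points along the fingers, y is the line along which they close (so a half turn about z gives the same grasp; the last joint's range is limited). The gripper opens to 85 mm and grips with 20 to 120 N. Pads are 22 mm wide; open, the fingers measure 114 mm over their backs; the gripper's body (76 mm by 85 mm) begins 54 mm behind the grasp point. The pads swing forward as they close: fully open they stand 13 mm farther back than shut.
Start: joints at [-80.833, 2.75, 5.684, 92.934, 0, 82.678], TCP at [0.149, -0.503, 0.231] pointing down, gripper open.
Joint ranges: [-166.93, 166.93], [-56.73, 111.36], [-69.38, 81.34], [-121.58, 131.49], [-85.45, 84.26], [-180, 180]. Speed limits (degrees/s): [159.86, 159.86, 180, 180, 180, 180].

INTERFACE

Orientations are given as [roll, pitch, yaw] about the fixed x, y, z axes, in that order (R = Rz(yaw) Ry(pitch) Rx(roll)).
In Python, from workcell import arm gives the robot as it stands.
- The arm moves only by the tool apply_moves, never from a script. Its argument "deltas" is one flat list of numbers, 7 for each row, row after row: the shift along the world's x, y, z normalised to -1 to 1, where 1 is 0.15 m, then the turn, a rotation vector about the world's x, y, z normalised to -1 to 1, where 1 is 2 rad, then the opening, from -1 (shut) to 1 (fully open). A call has 1 to 20 rows; each row is the pose to reach, as a shift and turn from the pose commanded when the call began; what a row does not reach only later rows make up. A row lasts 1/8 s, in which the tool goes at most 62.5 mm and 10.7 degrees, less where a joint would pass 70% of its speed; a pose out of reach is approached as far as the arm can. A call with a number of a shift or a turn outside -1 to 1 is refused whole. A call with a gripper value outside its range is refused whole. The fingers move at their own pace and stop on an object; "squeeze" is the grip in N (left out, the last holds). Time passes only in rows, so rows that repeat a pose let the fingers close. It gives the time, the measured TCP pose, the force, the opening and the grip force at its end, in the units of the state.
- arm.sense(): the state, without advancing time (a new reading comes with each control period).
- arm.get_image(name): name is "scene" or "top" or "wrist"; returns the picture (420x560x3 uint8, red, green, blue); there is no depth.
- arm.camera_info(name): a dict with "mtx" (3x3 intrinsics, pixels), "dist" ([k1, k2, p1, p2, k3] as OpenCV has them; the pictures are not rectified), "position" and "rotation" of the camera in the world; the wrist camera has in their place "mount" (4x4, takes a point from camera to tool coordinates, whose origin is the TCP and whose axes are the flange's). Camera axes: x right, y down, z forward; pixel columns grow to the right and rows downward; lengths in m; the calibration is good to about 2 mm. A picture is of the moment at which its call begins: read the wrist's pose just before it. camera_info takes no time and is no camera call.
- arm.hand_in(): hands the job in; it is judged then, once.
The state is a dict: "t": time; "qpos": joint angles; "qvel": joint speeds; "joint_torque": joint torques, N m; "position": TCP position; "tcp_rot": TCP orientation; "ft_force": force on the tool from outside, world axes, zero at the start; "ft_torque": the same for the moment, N m; "width": finger opening in m; "gripper_force": force on a finger pad.
Only numpy, scipy, OpenCV 4.12 (cv2) and the standard library are available. Lean on these libraries where they do the work, as an engineer would, in place of code of your own. Each camera call takes 0.05 s, during which the arm holds its last target. There are 200 camera calls.

TASK

Clear the glass waste from the bench: swing the lever of the blue rod clamp fully open and leave it open, then take the yellow rod stub out of the clamp and put it in the grey bin, together with the green and the turquoise glass lumps that lie on the bench (the lumps in any order). Let the glass go low over or inside the bin, not from a height, and leave the blue paperweight and everything else on the bench where they are.

Things in the scene. Friction and masses are not known exactly. Their poses are not given: they have to be found in the camera images.
- rod_clamp: Fixed clamp: blue foot plate 140 x 100 x 12 mm (52 mm to -x, 88 mm to +x of the origin), two aluminium saddles on it at y = +-38 mm (12 mm thick in y, 32 mm in x, tops 52 mm above the table), a pivot post 20 mm across at x = +62 mm. Origin on the table, under the middle of the stub's resting place; the stub lies along this frame's y.
- lever (a joint): Clamp lever, a flat steel bar 14 mm wide, 60 to 69 mm above the table, turning level about lever_pivot. In rad: 0 = shut, the bar points from the pivot along the clamp's -x, across the top of the stub; it grows counter-clockwise seen from above (knob swings towards the clamp's -y); 1.6 = fully open, at its stop. It stays where it is left; about 1 N at the knob moves it.
- lever_pivot (a point): Point on the lever's vertical hinge axis, 60 mm above the table, at x = +62 mm in the clamp's frame.
- lever_knob (a point): The lever's upright red round knob, 16 mm across and 32 mm tall (69 to 101 mm above the table), 100 mm from the hinge axis. The point is on the knob's axis at mid-height, 85 mm above the table.
- rod_rest (a point): Fixed point of the clamp, 50 mm above the table: the middle of the stub while it lies on the saddles.
- stub: Yellow glass rod stub, a round rod 14 mm across and 100 mm long along its y axis, with a flat mashed end 20 x 8 mm from y = +48 to +66 mm; 45 g. Origin on the rod's axis, in the middle of the 100 mm. It lies on the two saddles, which leave its middle 64 mm free to be grasped.
- green_lump: Green glass lump, a rounded block 40 (x) x 28 (y) x 24 mm with a bump on top (about 32 mm high in all), about 65 g. Origin at the centre of its underside. Grasp it across y, 28 mm wide.
- turquoise_lump: Turquoise glass lump, a rounded block 34 (x) x 30 (y) x 26 mm with a lower corner sticking out about 10 mm at +x, about 70 g. Origin at the centre of the block's underside. Grasp it across y, 30 mm wide.
- bin: Grey open cullet bin, fixed, 200 (x) x 160 (y) x 80 mm high outside, walls and floor 4 mm. Origin at the centre of its underside, on the table.
- paperweight: Finished cobalt-blue glass paperweight, a dome 54 mm across and 30 mm high, among the lumps; to be left alone. Origin at the centre of its underside.
- blue_bottle: Cobalt-blue bottle with a cork, 50 mm across, 170 mm high, upright towards the far edge; leave alone. Origin under its centre.
- bead_jar: Amber jar with a steel cap, 60 mm across, 80 mm high, towards the far edge; leave alone. Origin under its centre.
- paddle: Black marver paddle lying flat, blade 90 x 50 x 12 mm with a wooden handle 18 mm thick, 200 mm long in all along its x, towards the far edge; leave alone. Origin where handle and blade meet, on the underside.
- pick_tool: Screwdriver-like hand tool lying along its x on the right; leave alone. Origin under its middle.
- bowl: White bowl 80 mm across, 40 mm high, on the left; leave alone. Origin under its centre.

How it is judged (in metres and radians):
On the way, in this order (a step that is already met when the one before it is completed fails the run):
1. the clamp lever is swung open (1.2 rad or more) with the stub still lying on the clamp's saddles (value of joint lever above 1.2 rad and distance between stub and rod_rest below 0.03 m), for 0.1 s.
2. the stub is in the bin (x of stub in the frame of bin between -0.098 and 0.098 m and y of stub in the frame of bin between -0.078 and 0.078 m and z of stub in the frame of bin between -0.005 and 0.07 m), for 0.2 s.
At the end, for the whole second after the job is handed in: Stub, green lump and turquoise lump all lie in the bin (origins inside its outline and less than 70 mm above the table), at rest (under 50 mm/s), and the clamp lever stands open at 1.2 rad or more (all of step 2 and x of green_lump in the frame of bin between -0.098 and 0.098 m and y of green_lump in the frame of bin between -0.078 and 0.078 m and z of green_lump in the frame of bin between -0.005 and 0.07 m and x of turquoise_lump in the frame of bin between -0.098 and 0.098 m and y of turquoise_lump in the frame of bin between -0.078 and 0.078 m and z of turquoise_lump in the frame of bin between -0.005 and 0.07 m and linear speed of each of stub, green_lump, turquoise_lump below 0.05 m/s and value of joint lever above 1.2 rad); the robot touches nothing.
It fails at once if the blue paperweight is shifted by more than 30 mm (distance of paperweight from where it was at the start of the episode above 0.03 m).
It fails at once if the bottle, bead jar, paddle, bowl or hand tool is shifted by more than 30 mm (distance of any of blue_bottle, bead_jar, paddle, pick_tool, bowl from where it was at the start of the episode above 0.03 m).
It fails at once if a piece of glass waste is thrown or dropped from a height (it moves faster than 1.8 m/s, a fall of about 165 mm) (linear speed of any of stub, green_lump, turquoise_lump above 1.8 m/s).
It also fails if it takes over 72 s, if anything falls off the work surface, if the arm or the gripper's body presses on something with over 40 N, if the wrist force passes 120 N, or if a joint passes its speed limit or range.

## Working session

There is one attempt and no reset: what is moved stays moved. The work goes in short steps, Python scripts to look and compute and a tool call to move; the robot and the scene stay as the last step left them, time stands still between calls to the robot, and variables do not carry over. Pictures are saved under pics/ and viewed, at most 10 in all, crops included, and the job is handed in when it is done.

Besides the shell and the picture viewer there is one more tool, called after "Emit:" by a JSON object that holds its "api" and its "payload". apply_moves: Moves the arm, as the interface text tells. Its arguments: {"type":"object","properties":{"deltas":{"type":"array","items":{"type":"number","minimum":-1,"maximum":1}},"squeeze":{"type":"number"}},"required":["deltas"]}

```bash
mkdir -p pics
python3 - <<'E'
from workcell import arm
import cv2,numpy as np
for n in("top","scene"):
    im=arm.get_image(n); cv2.imwrite(f"pics/{n}0.png",cv2.cvtColor(im,cv2.COLOR_RGB2BGR))
    print(n,{k:np.round(v,4).tolist() for k,v in arm.camera_info(n).items()})
s=arm.sense();print(s['position'],s['tcp_rot'],s['width'],arm.hold_point_z)
E
```

```text
top {'mtx': [[476.1123, 0.0, 279.8572], [0.0, 476.1123, 207.4662], [0.0, 0.0, 1.0]], 'dist': [-0.1173, 0.0, 0.0, 0.0, 0.0], 'position': [0.2859, -0.0295, 1.2386], 'rotation': [-167.8387, -0.2369, -89.7289]}
scene {'mtx': [[439.9625, 0.0, 282.1142], [0.0, 439.9625, 210.7596], [0.0, 0.0, 1.0]], 'dist': [-0.0618, 0.0, 0.0, 0.0, 0.0], 'position': [1.448, -0.3702, 0.8518], 'rotation': [-128.473, -1.0581, 69.7027]}
[ 0.14891637 -0.50285201  0.23022038] [-1.79877382e+02 -1.72798342e-02  1.64902205e+01] 0.08518859269472927 0.0187
```

View pics/top0.png

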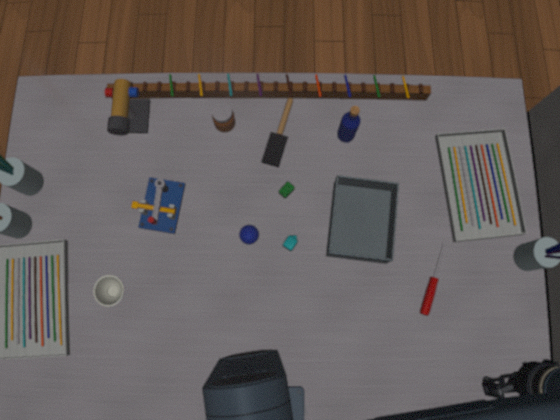

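View pics/scene0.png

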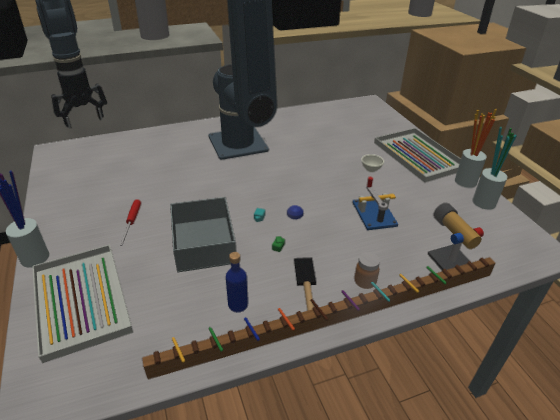

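The top view has the clamp at (160,205), green lump at (287,189), turquoise lump at (290,242), paperweight at (249,234) and bin around (363,220). I'll magnify and measure these.

```bash
cat > h.py <<'E'
from workcell import arm
import cv2,numpy as np
from scipy.spatial.transform import Rotation as R
def cam(n,s=None):
    c=arm.camera_info(n)
    if 'mount' in c:
        s=s or arm.sense(); M=np.array(c['mount']); Rt=R.from_euler('xyz',s['tcp_rot'],degrees=True).as_matrix()
        return c,Rt@M[:3,:3],Rt@M[:3,3]+np.array(s['position'])
    return c,R.from_euler('xyz',c['rotation'],degrees=True).as_matrix(),np.array(c['position'])
def p2w(C,uv,z):
    c,Rm,p=C
    q=cv2.undistortPoints(np.array(uv,float).reshape(-1,1,2),np.array(c['mtx']),np.array(c['dist'])).reshape(-1,2)
    d=np.c_[q,np.ones(len(q))]@Rm.T
    return p+d*((z-p[2])/d[:,2])[:,None]
def w2p(C,P):
    c,Rm,p=C
    rv=cv2.Rodrigues(Rm.T)[0]
    return cv2.projectPoints(np.array(P,float).reshape(-1,1,3),rv,-Rm.T@p,np.array(c['mtx']),np.array(c['dist']))[0].reshape(-1,2)
E
python3 - <<'E'
from h import *
im=cv2.imread('pics/top0.png');C=cam('top')
hsv=cv2.cvtColor(im,cv2.COLOR_BGR2HSV)
for n,lo,hi,z,(x0,y0,x1,y1) in [('green',(50,110,40),(75,255,255),.012,(270,170,310,210)),('turq',(80,110,60),(100,255,255),.013,(270,225,310,260)),('pw',(105,130,40),(130,255,255),.012,(230,215,270,250)),('plate',(100,110,40),(125,255,255),.012,(130,170,200,245)),('stub',(15,130,90),(35,255,255),.05,(120,170,200,245)),('knob',(0,120,60),(8,255,255),.085,(130,200,180,235))]:
    m=np.zeros(im.shape[:2],np.uint8);m[y0:y1,x0:x1]=cv2.inRange(hsv,lo,hi)[y0:y1,x0:x1]
    pts=np.argwhere(m)[:,::-1]
    W=p2w(C,pts,z);r=cv2.minAreaRect((W[:,:2]*1000).astype(np.float32));print(n,len(pts),pts.mean(0).round(1),W.mean(0).round(4),'rect',np.round(r[0],1),np.round(r[1],1),round(r[2],1))
print('bin top corners',p2w(C,[(334,178),(398,181),(394,263),(327,258)],.08).round(3).tolist())
a=cv2.resize(im[172:242,125:200],None,fx=5.3,fy=8.5*.62,interpolation=3)
b=cv2.resize(im[172:257,235:315],None,fx=5,fy=5,interpolation=3)
H=max(a.shape[0],b.shape[0]);f=lambda q:cv2.copyMakeBorder(q,0,H-q.shape[0],0,0,0)
cv2.imwrite('pics/crop.png',np.clip(np.hstack([f(a),f(b)])*1.6,0,255).astype(np.uint8))
E
```

```text
green 111 [286.2 189.3] [ 0.5998 -0.05    0.012 ] rect [600.6 -49.4] [22.9 34.9] 46.0
turq 130 [290.2 242.1] [ 0.4582 -0.0605  0.013 ] rect [459.7 -61.3] [26.7 37.2] 59.1
pw 228 [248.6 234. ] [0.479  0.0477 0.012 ] rect [479.2  48. ] [42.9 42.4] 45.5
plate 988 [163.9 205.6] [0.5538 0.2745 0.012 ] rect [555.9 280.8] [ 96.4 135.2] 81.2
stub 173 [150.9 207.1] [0.5413 0.2988 0.05  ] rect [538.5 293.8] [115.   17.9] 78.7
knob 16 [151.4 219.9] [0.5012 0.2858 0.085 ] rect [501.1 284.5] [15.   8.2] 57.6
bin top corners [[0.613, -0.17, 0.08], [0.606, -0.333, 0.08], [0.398, -0.314, 0.08], [0.41, -0.149, 0.08]]
```

View pics/crop.png

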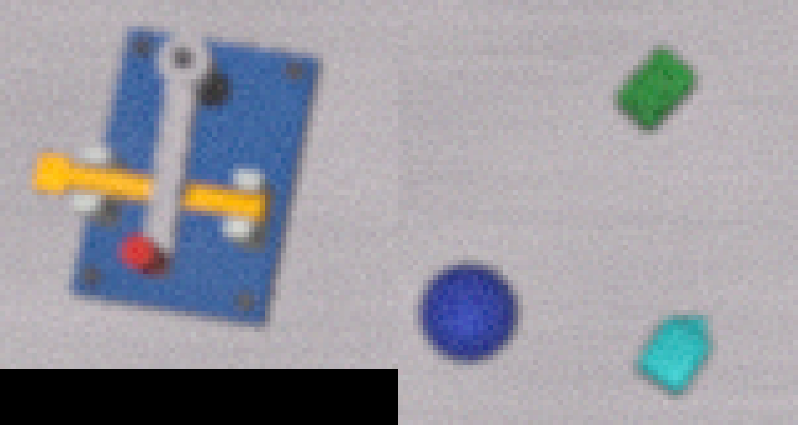

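The crop shows the shut lever running from its pivot at crop (182,58) to the red knob at (137,250), over the stub. The stub's mashed end is on the left, which is +y. I'll fit the poses next.

Run:
```python
from h import *
from scipy.optimize import least_squares
C=cam('top')
f=lambda L:np.array([(u/5.3+125-.4,v/5.27+172-.4) for u,v in L])
obs=f([(127,28),(322,55),(265,326),(72,292),(182,58)])
mod=np.array([(.088,.05,.012),(.088,-.05,.012),(-.052,-.05,.012),(-.052,.05,.012),(.062,0,.069)])
def W(p):
    c,s=np.cos(p[2]),np.sin(p[2]);return np.c_[p[0]+c*mod[:,0]-s*mod[:,1],p[1]+s*mod[:,0]+c*mod[:,1],mod[:,2]]
r=least_squares(lambda p:(w2p(C,W(p))-obs).ravel(),[.54,.28,-.17])
print(r.x,np.degrees(r.x[2]),r.fun.round(1))
print('knob top/base',p2w(C,f([(137,250)]),.101),p2w(C,f([(163,253)]),.069),'pivot',W(r.x)[4])
print('stub ends',p2w(C,f([(35,172),(267,207)]),.05))
g=lambda L:np.array([((u-398)/5+235-.4,v/5+172-.4) for u,v in L])
print('green cor',p2w(C,g([(662,45),(697,78),(648,130),(615,92)]),.016).round(4).tolist())
print('turq cor',p2w(C,g([(672,316),(708,318),(712,345),(678,395),(637,366)]),.02).round(4).tolist())
```

```text
[ 0.53889513  0.28380029 -0.14563942] -8.344523896976085 [ 0.2 -0.2 -0.6 -0.1  0.  -0.4 -0.3  0.3  0.7  0.4]
knob top/base [[0.50032087 0.28386851 0.101     ]] [[0.50498283 0.28004488 0.069     ]] pivot [0.60023875 0.27480253 0.069     ]
stub ends [[0.5484764  0.35097411 0.05      ]
 [0.53164549 0.23543554 0.05      ]]
green cor [[0.6227, -0.0531, 0.016], [0.6046, -0.0717, 0.016], [0.5761, -0.0457, 0.016], [0.5967, -0.0282, 0.016]]
turq cor [[0.4764, -0.0584, 0.02], [0.4754, -0.077, 0.02], [0.4613, -0.079, 0.02], [0.4353, -0.0615, 0.02], [0.4502, -0.0404, 0.02]]
```

Emit:
{"api": "apply_moves", "payload": {"deltas": [0.39,0.875,-0.03,0,0,0.23,-0.1,0.39,0.875,-0.03,0,0,0.23,-0.1,0.39,0.875,-0.03,0,0,0.23,-0.1,0.39,0.875,-0.03,0,0,0.23,-0.1]}}

```text
t: 0.6
position: [0.2079, -0.371, 0.2266]
tcp_rot: [-180.0, -0.0, 42.9]
ft_force: [-1.0, -0.5, 0.6]
width: 0.0384
gripper_force: 0.0
```

Emit:
{"api": "apply_moves", "payload": {"deltas": [0.39,0.875,-0.03,0,0,0.23,-0.1,0.39,0.875,-0.03,0,0,0.23,-0.1,0.39,0.875,-0.03,0,0,0.23,-0.1,0.39,0.875,-0.03,0,0,0.23,-0.1]}}

```text
t: 1.1
position: [0.2663, -0.241, 0.2223]
tcp_rot: [180.0, 0.0, 69.2]
ft_force: [0.3, 0.4, -0.1]
width: 0.0383
gripper_force: 0.0
```

Emit:
{"api": "apply_moves", "payload": {"deltas": [0.39,0.875,-0.03,0,0,0.23,-0.1,0.39,0.875,-0.03,0,0,0.23,-0.1,0.39,0.875,-0.03,0,0,0.23,-0.1,0.39,0.875,-0.03,0,0,0.23,-0.1]}}

```text
t: 1.6
position: [0.325, -0.1101, 0.2177]
tcp_rot: [-180.0, 0.0, 95.5]
ft_force: [-0.1, -0.4, 0.2]
width: 0.0382
gripper_force: 0.0
```

Emit:
{"api": "apply_moves", "payload": {"deltas": [0.39,0.875,-0.03,0,0,0.23,-0.1,0.39,0.875,-0.03,0,0,0.23,-0.1,0.39,0.875,-0.03,0,0,0.23,-0.1,0.39,0.875,-0.03,0,0,0.23,-0.1]}}

```text
t: 2.1
position: [0.3837, 0.0207, 0.2129]
tcp_rot: [-179.9, 0.0, 121.8]
ft_force: [-0.5, -0.3, -0.2]
width: 0.0385
gripper_force: 0.0
```

Emit:
{"api": "apply_moves", "payload": {"deltas": [0.39,0.875,-0.03,0,0,0.23,-0.1,0.39,0.875,-0.03,0,0,0.23,-0.1,0.39,0.875,-0.03,0,0,0.23,-0.1,0.39,0.875,-0.03,0,0,0.23,-0.1]}}

```text
t: 2.6
position: [0.4423, 0.1514, 0.2083]
tcp_rot: [-179.9, -0.0, 148.0]
ft_force: [0.3, -0.7, 0.2]
width: 0.0385
gripper_force: 0.0
```

Emit:
{"api": "apply_moves", "payload": {"deltas": [0.39,0.88,-0.06,0,0,0.234,-0.1,0.39,0.88,-0.06,0,0,0.234,-0.1,0.39,0.88,-0.06,0,0,0.234,-0.1,0.39,0.88,-0.06,0,0,0.234,-0.1]}}

```text
t: 3.1
position: [0.5009, 0.2831, 0.1992]
tcp_rot: [-179.9, -0.0, 174.8]
ft_force: [-0.2, -0.5, 0.4]
width: 0.0385
gripper_force: 0.0
```

Run:
```python
from h import *
s=arm.sense();im=cv2.cvtColor(arm.get_image('wrist'),cv2.COLOR_RGB2BGR);cv2.imwrite('pics/w1.png',im)
C=cam('wrist',s);print(s['position'],s['tcp_rot'])
c,sn=np.cos(-.1456),np.sin(-.1456);T=lambda x,y,z:(.539+c*x-sn*y,.284+sn*x+c*y,z)
for n,p in dict(pivot=T(.062,0,.069),knob=(.501,.284,.101),c1=T(.088,.05,.012),c2=T(.088,-.05,.012),c3=T(-.052,-.05,.012),c4=T(-.052,.05,.012),s1=T(0,.066,.05),s2=T(0,-.05,.05)).items(): print(n,w2p(C,[p]).round())
```

```text
[0.50087976 0.28306203 0.19920135] [-1.79906903e+02 -4.92251907e-02  1.74813166e+02]
pivot [[278. 290.]]
knob [[278. 209.]]
c1 [[317. 284.]]
c2 [[237. 281.]]
c3 [[239. 170.]]
c4 [[329. 175.]]
s1 [[344. 232.]]
s2 [[233. 226.]]
```

View pics/w1.png

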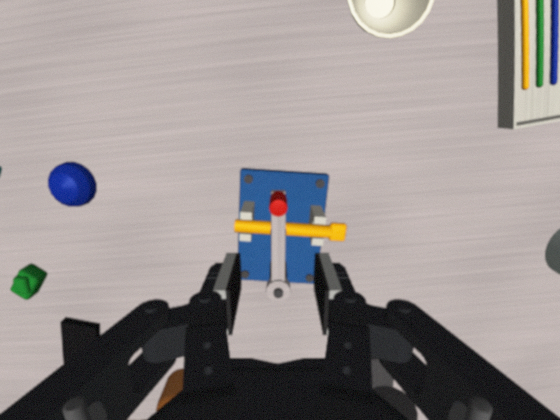

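Run:
```python
from h import *
C=cam('wrist');print(C[2],C[1][:,2])
print(w2p(C,[(.501,.284,z) for z in(.06,.069,.085,.101)]).round(1))
im=cv2.imread('pics/w1.png');h=cv2.cvtColor(im,cv2.COLOR_BGR2HSV)
m=(cv2.inRange(h,(0,150,60),(6,255,255))|cv2.inRange(h,(174,150,60),(180,255,255)))[150:260,230:330]
p=np.argwhere(m)[:,::-1]+[230,150];print(len(p),p.mean(0),p.min(0),p.max(0))
```

```text
[0.42246813 0.28982489 0.34247884] [ 0.30535378 -0.02929725 -0.95178818]
[[278.9 196.2]
 [278.9 198.7]
 [279.  203.7]
 [279.1 209.2]]
329 [277.89361702 203.81155015] [270 192] [286 215]
```

Projected onto the wrist picture, the knob matches its red blob: predicted (279,203.7), seen (278,203.8). The pivot and plate corners also agree within a few pixels. I'll lower the fingers around the knob and swing it.

Emit:
{"api": "apply_moves", "payload": {"deltas": [0,0,-0.4,0,0,0,-0.1,0,0,-0.6,0,0,0,-0.1,0,0,-0.83,0,0,0,-0.1,0,0,-0.83,0,0,0,-0.1]}}

```text
t: 3.65
position: [0.4974, 0.2813, 0.0724]
tcp_rot: [-179.8, -0.4, 174.8]
ft_force: [1.1, 0.1, 0.5]
width: 0.0388
gripper_force: 0.0
```

Emit:
{"api": "apply_moves", "payload": {"deltas": [-0.002,-0.089,0,0,0,0.067,-0.1,0.008,-0.178,0,0,0,0.134,-0.1,0.029,-0.264,0,0,0,0.201,-0.1,0.062,-0.347,0,0,0,0.268,-0.1,0.106,-0.425,0,0,0,0.334,-0.1,0.159,-0.496,0,0,0,0.401,-0.1,0.222,-0.559,0,0,0,0.468,-0.1,0.292,-0.614,0,0,0,0.535,-0.1,0.37,-0.659,0,0,0,0.602,-0.1,0.452,-0.693,0,0,0,0.669,-0.1,0.538,-0.715,0,0,0,0.736,-0.1,0.627,-0.726,0,0,0,0.803,-0.1,0.627,-0.726,0,0,0,0.803,-0.1,0.627,-0.726,0,0,0,0.803,-0.1]}}

```text
t: 5.4
position: [0.5944, 0.1753, 0.0769]
tcp_rot: [-179.9, 0.0, -93.1]
ft_force: [1.0, -0.6, -0.8]
width: 0.039
gripper_force: 0.0
```

Emit:
{"api": "apply_moves", "payload": {"deltas": [0,0,0.3,0,0,0,-0.1,0,0,0.6,0,0,0,-0.1,0,0,0.8,0,0,0,-0.1,-0.37,0.725,0.8,0,0,-0.045,-0.1,-0.37,0.725,0.8,0,0,-0.045,-0.1,-0.37,0.725,0.8,0,0,-0.045,-0.1,-0.37,0.725,0.8,0,0,-0.045,-0.1]}}

```text
t: 6.28
position: [0.5382, 0.2846, 0.1958]
tcp_rot: [-180.0, -0.0, -98.1]
ft_force: [0.5, -0.7, 0.4]
width: 0.0384
gripper_force: 0.0
```

Run:
```python
from h import *
s=arm.sense();im=cv2.cvtColor(arm.get_image('wrist'),cv2.COLOR_RGB2BGR)
C=cam('wrist',s);print(s['position'],s['tcp_rot'])
c,sn=np.cos(-.1456),np.sin(-.1456);T=lambda x,y,z:(.539+c*x-sn*y,.284+sn*x+c*y,z)
for p in [T(0,.066,.05),T(0,-.05,.05),T(0,0,.05),T(.062,0,.069),T(.062,-.1,.101)]:
    u=w2p(C,[p])[0];print(u);cv2.circle(im,tuple(u.astype(int).tolist()),4,(255,0,255),1)
cv2.imwrite('pics/w2.png',im)
```

```text
[0.5382075  0.28464225 0.19579091] [-1.79956893e+02 -2.56077466e-02 -9.80559379e+01]
[276.18780378 254.10952995]
[276.74745047 142.64536566]
[276.48906535 193.89647272]
[209.98447036 198.90854706]
[192.86274343  80.64589501]
```

View pics/w2.png

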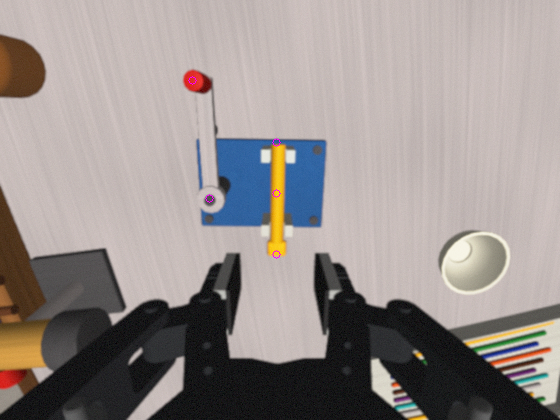

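Lever is open: the knob at (194,80) sits on the prediction for about 1.57 rad. The stub still lies on the saddles, from (278,145) to (277,255). Next is the grasp.

Emit:
{"api": "apply_moves", "payload": {"deltas": [0,0,-0.35,0,0,0,-0.1,0,0,-0.67,0,0,0,-0.1,0,0,-0.8,0,0,0,-0.1,0,0,-0.8,0,0,0,-0.1]}}

```text
t: 6.82
position: [0.5378, 0.2833, 0.0738]
tcp_rot: [179.8, -0.1, -98.2]
ft_force: [-0.7, 0.2, 0.5]
width: 0.0381
gripper_force: 0.0
```

Emit:
{"api": "apply_moves", "payload": {"deltas": [0,0,-0.28,0,0,0,-0.1,0,0,-0.28,0,0,0,-0.1,0,0,-0.28,0,0,0,-1,0,0,-0.28,0,0,0,-1,0,0,-0.28,0,0,0,-1,0,0,-0.28,0,0,0,-1,0,0,-0.28,0,0,0,-1,0,0,-0.28,0,0,0,-1], "squeeze": 40}}

```text
t: 7.82
position: [0.5395, 0.2855, 0.0364]
tcp_rot: [-179.9, 0.1, -98.0]
ft_force: [-3.8, 0.6, 5.5]
width: 0.0126
gripper_force: 39.2
```

Emit:
{"api": "apply_moves", "payload": {"deltas": [0,0,0.2,0,0,0,-1,0,0,0.5,0,0,0,-1,0,0,0.8,0,0,0,-1,0,0,0.9,0,0,0,-1,0,0,0.9,0,0,0,-1]}}

```text
t: 8.45
position: [0.5398, 0.2851, 0.1701]
tcp_rot: [-179.8, 0.1, -98.1]
ft_force: [-0.5, 0.0, -0.5]
width: 0.0124
gripper_force: 39.2
```

Emit:
{"api": "apply_moves", "payload": {"deltas": [0.005,-0.22,0,0,0,0,-1,0.01,-0.45,0,0,0,0,-1,0.02,-0.7,0,0,0,0,-1,0.02,-0.9,0,0,0,0,-1]}}

```text
t: 8.95
position: [0.5402, 0.1481, 0.1652]
tcp_rot: [179.7, -0.1, -98.1]
ft_force: [0.4, -0.0, 0.3]
width: 0.0125
gripper_force: 39.2
```

Emit:
{"api": "apply_moves", "payload": {"deltas": [0.005,-0.22,0,0,0,0,-1,0.01,-0.45,0,0,0,0,-1,0.02,-0.7,0,0,0,0,-1,0.02,-0.9,0,0,0,0,-1]}}

```text
t: 9.45
position: [0.5431, 0.0133, 0.1653]
tcp_rot: [179.7, -0.0, -98.1]
ft_force: [0.6, -0.1, -0.6]
width: 0.0125
gripper_force: 39.2
```

Emit:
{"api": "apply_moves", "payload": {"deltas": [0.005,-0.22,0,0,0,0,-1,0.01,-0.45,0,0,0,0,-1,0.02,-0.7,0,0,0,0,-1,0.02,-0.9,0,0,0,0,-1]}}

```text
t: 9.95
position: [0.5462, -0.1214, 0.1652]
tcp_rot: [179.7, 0.0, -98.1]
ft_force: [0.6, 0.1, 0.1]
width: 0.0123
gripper_force: 39.2
```

Emit:
{"api": "apply_moves", "payload": {"deltas": [0.005,-0.22,0,0,0,0.01,-1,0.01,-0.45,0,0,0,0.02,-1,0.02,-0.7,0,0,0,0.035,-1,0.02,-0.9,0,0,0,0.035,-1,0.02,-0.9,0,0,0,0.035,-1]}}

```text
t: 10.58
position: [0.5491, -0.2568, 0.1649]
tcp_rot: [179.7, 0.1, -94.2]
ft_force: [0.2, -0.6, -1.2]
width: 0.0126
gripper_force: 39.2
```

Run:
```python
from h import *
s=arm.sense();im=cv2.cvtColor(arm.get_image('wrist'),cv2.COLOR_RGB2BGR)
C=cam('wrist',s);print(s['position'],s['tcp_rot'],s['width'],s['gripper_force'])
for u in w2p(C,[(.613,-.17,.08),(.606,-.333,.08),(.398,-.314,.08),(.41,-.149,.08),(.6,-.05,.02),(.459,-.061,.02)]):cv2.circle(im,tuple(u.astype(int).tolist()),4,(255,0,255),1)
cv2.imwrite('pics/w3.png',im)
```

```text
[ 0.54906589 -0.25681573  0.16488248] [ 1.79747380e+02  9.51630486e-02 -9.42256622e+01] 0.012610359300369278 39.20216381549835
```

View pics/w3.png

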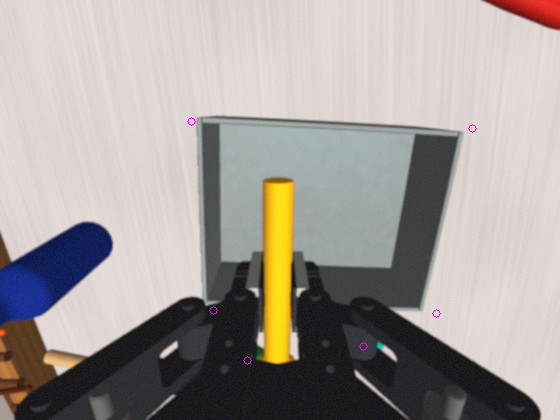

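The wrist view shows the stub held upright in the frame, inside the bin's outline from (202,117) to (461,131). I'll lower it and release.

Emit:
{"api": "apply_moves", "payload": {"deltas": [0,0.01,-0.3,0,0,0,-1,0,0.02,-0.6,0,0,0,-1,0,0.02,-0.85,0,0,0,-1,0,0.02,-0.97,0,0,0,-1,0,0.02,-0.97,0,0,0,-1,0,0.02,-0.97,0,0,0,-0.2,0,0.02,-0.97,0,0,0,-0.2,0,0.02,-0.97,0,0,0,-0.2,0,0.02,-0.97,0,0,0,-0.2]}}

```text
t: 11.75
position: [0.551, -0.2527, 0.0236]
tcp_rot: [-179.9, -0.0, -94.1]
ft_force: [0.0, 0.6, -0.7]
width: 0.0343
gripper_force: 0.0
```

Emit:
{"api": "apply_moves", "payload": {"deltas": [0,0,0.3,0,0,0,-0.2,0,0,0.7,0,0,0,-0.2,0,0,0.95,0,0,0,-0.2,0,0,0.95,0,0,0,-0.2]}}

```text
t: 12.25
position: [0.5531, -0.2539, 0.1708]
tcp_rot: [-179.5, -0.3, -94.1]
ft_force: [-0.4, -0.1, -0.2]
width: 0.0344
gripper_force: 0.0
```

Emit:
{"api": "apply_moves", "payload": {"deltas": [0.08,0.35,0,0,0,0.08,0.3,0.16,0.68,0,0,0,0.16,0.3,0.16,0.68,0,0,0,0.22,0.3,0.16,0.68,0,0,0,0.22,0.3]}}

```text
t: 12.75
position: [0.5739, -0.1494, 0.1637]
tcp_rot: [179.9, 0.1, -68.8]
ft_force: [-0.8, -0.5, 0.1]
width: 0.0556
gripper_force: 0.0
```

Emit:
{"api": "apply_moves", "payload": {"deltas": [0.08,0.35,0,0,0,0.08,0.3,0.16,0.68,0,0,0,0.16,0.3,0.16,0.68,0,0,0,0.22,0.3,0.16,0.68,0,0,0,0.22,0.3,0.16,0.68,0,0,0,0.22,0.3]}}

```text
t: 13.38
position: [0.5982, -0.0492, 0.1647]
tcp_rot: [180.0, 0.0, -43.9]
ft_force: [-0.1, -0.6, -0.6]
width: 0.0556
gripper_force: 0.0
```

Run:
```python
from h import *
s=arm.sense();im=cv2.cvtColor(arm.get_image('wrist'),cv2.COLOR_RGB2BGR)
C=cam('wrist',s);print(s['position'],s['tcp_rot'])
def box(cx,cy,a,l,w,z,col):
    a=np.radians(a);d=np.array([np.cos(a),np.sin(a)])*l/2;e=np.array([-np.sin(a),np.cos(a)])*w/2
    P=[(*(np.array([cx,cy])+i*d+j*e),z) for i,j in((1,1),(1,-1),(-1,-1),(-1,1))]
    cv2.polylines(im,[w2p(C,P).astype(np.int32)],True,col,1)
box(.6,-.05,137,.04,.028,.024,(255,0,255));box(.4568,-.0606,-34.5,.034,.03,.026,(0,0,255))
cv2.imwrite('pics/w4.png',im)
```

```text
[ 0.59821133 -0.04922586  0.16472578] [ 1.79965524e+02  4.09352162e-02 -4.38577014e+01]
```

View pics/w4.png

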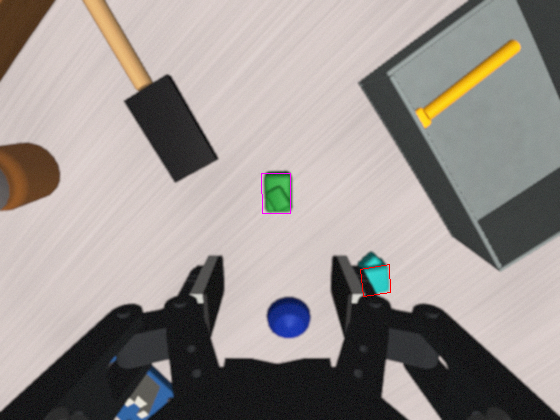

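The green lump (277,191) is on its predicted box, and the stub lies in the bin at (470,80). I'll descend on the green lump.

Emit:
{"api": "apply_moves", "payload": {"deltas": [0.01,0,-0.35,0,0,0,0.3,0.01,0,-0.7,0,0,0,0.3,0.01,0,-0.93,0,0,0,0.3,0.01,0,-0.93,0,0,0,0.3,0.01,0,-0.93,0,0,0,0.3]}}

```text
t: 14.05
position: [0.6012, -0.049, 0.0275]
tcp_rot: [-179.9, -0.1, -43.7]
ft_force: [-0.2, 0.6, -0.0]
width: 0.0556
gripper_force: 0.0
```

Emit:
{"api": "apply_moves", "payload": {"deltas": [0,0,-0.12,0,0,0,0.3,0,0,-0.12,0,0,0,0.3,0,0,-0.12,0,0,0,-1,0,0,-0.12,0,0,0,-1,0,0,-0.12,0,0,0,-1,0,0,-0.12,0,0,0,-1,0,0,-0.12,0,0,0,-1,0,0,-0.12,0,0,0,-1], "squeeze": 50}}

```text
t: 15.05
position: [0.6007, -0.0484, 0.0085]
tcp_rot: [-180.0, -0.1, -43.6]
ft_force: [0.2, 0.8, 4.2]
width: 0.0265
gripper_force: 51.6
```

Emit:
{"api": "apply_moves", "payload": {"deltas": [0,0,0.3,0,0,0,-1,0,0,0.65,0,0,0,-1,0,0,0.95,0,0,0,-1,0,0,0.95,0,0,0,-1]}}

```text
t: 15.55
position: [0.6027, -0.0488, 0.155]
tcp_rot: [-179.7, -0.4, -43.6]
ft_force: [0.4, -0.6, -0.9]
width: 0.0265
gripper_force: 51.0
```

Emit:
{"api": "apply_moves", "payload": {"deltas": [-0.15,-0.23,0,0,0,0,-1,-0.3,-0.46,0,0,0,0,-1,-0.47,-0.71,0,0,0,0,-1,-0.47,-0.71,0,0,0,0,-1]}}

```text
t: 16.05
position: [0.5268, -0.1565, 0.1478]
tcp_rot: [179.9, 0.2, -43.9]
ft_force: [1.2, -0.1, -0.2]
width: 0.027
gripper_force: 51.0
```

Emit:
{"api": "apply_moves", "payload": {"deltas": [-0.15,-0.23,0,0,0,0,-1,-0.3,-0.46,0,0,0,0,-1,-0.47,-0.71,0,0,0,0,-1,-0.47,-0.71,0,0,0,0,-1,-0.47,-0.71,0,0,0,0,-1]}}

```text
t: 16.68
position: [0.4591, -0.2602, 0.1491]
tcp_rot: [-180.0, 0.1, -43.6]
ft_force: [-0.1, -0.8, 0.1]
width: 0.0268
gripper_force: 51.0
```

Emit:
{"api": "apply_moves", "payload": {"deltas": [0,0,-0.3,0,0,0,-1,0,0,-0.6,0,0,0,-1,0,0,-0.85,0,0,0,-1,0,0,-0.85,0,0,0,-1,0,0,-0.85,0,0,0,0.06,0,0,-0.85,0,0,0,0.06,0,0,-0.85,0,0,0,0.06,0,0,-0.85,0,0,0,0.06]}}

```text
t: 17.68
position: [0.4597, -0.2619, 0.024]
tcp_rot: [-180.0, -0.1, -43.6]
ft_force: [-0.7, 0.1, 0.7]
width: 0.0447
gripper_force: 0.0
```

Emit:
{"api": "apply_moves", "payload": {"deltas": [0,0,0.3,0,0,0,0.06,0,0,0.65,0,0,0,0.06,0,0,0.9,0,0,0,0.06,0,0.35,0.9,0,0,0,0.06,0,0.67,0.9,0,0,0,0.06,0,0.67,0.9,0,0,0,0.06]}}

```text
t: 18.42
position: [0.459, -0.1584, 0.1585]
tcp_rot: [-180.0, -0.0, -43.4]
ft_force: [-0.4, -0.6, 0.4]
width: 0.0454
gripper_force: 0.0
```

Emit:
{"api": "apply_moves", "payload": {"deltas": [0,0.35,0,0,0,0,0.3,0,0.67,0,0,0,0,0.3,0,0.67,0,0,0,0,0.3,0,0.67,0,0,0,0,0.3]}}

```text
t: 18.92
position: [0.4594, -0.0613, 0.1579]
tcp_rot: [180.0, -0.1, -43.6]
ft_force: [0.1, 0.2, 0.1]
width: 0.0556
gripper_force: 0.0
```

Run:
```python
from h import *
s=arm.sense();im=cv2.cvtColor(arm.get_image('wrist'),cv2.COLOR_RGB2BGR)
C=cam('wrist',s);print(s['position'],s['tcp_rot'])
def box(cx,cy,a,l,w,z,col):
    a=np.radians(a);d=np.array([np.cos(a),np.sin(a)])*l/2;e=np.array([-np.sin(a),np.cos(a)])*w/2
    P=[(*(np.array([cx,cy])+i*d+j*e),z) for i,j in((1,1),(1,-1),(-1,-1),(-1,1))]
    cv2.polylines(im,[w2p(C,P).astype(np.int32)],True,col,1)
box(.4568,-.0606,-34.5,.034,.03,.026,(0,0,255))
print(w2p(C,[(.4568,-.0606,.026)]))
cv2.imwrite('pics/w5.png',im)
```

```text
[ 0.45935994 -0.06127402  0.15791743] [ 1.79972288e+02 -6.08650717e-02 -4.36456244e+01]
[[278.44997081 200.87767766]]
```

View pics/w5.png

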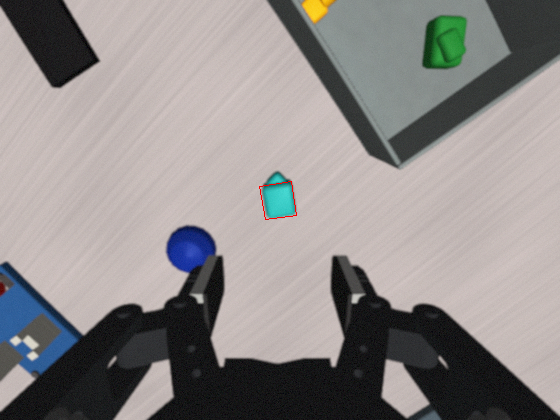

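The turquoise lump (278,198) fits the predicted box, with its yaw 9° off the tool. The green lump is in the bin at (445,42).

Emit:
{"api": "apply_moves", "payload": {"deltas": [-0.013,0,-0.35,0,0,0.078,0.3,-0.013,0,-0.7,0,0,0.078,0.3,-0.013,0,-0.88,0,0,0.078,0.3,-0.013,0,-0.88,0,0,0.078,0.3,-0.013,0,-0.88,0,0,0.078,0.3]}}

```text
t: 19.6
position: [0.4582, -0.0615, 0.0271]
tcp_rot: [-180.0, -0.1, -34.8]
ft_force: [0.4, -0.8, -0.4]
width: 0.0557
gripper_force: 0.0
```

Emit:
{"api": "apply_moves", "payload": {"deltas": [0,0,-0.12,0,0,0,0.3,0,0,-0.12,0,0,0,0.3,0,0,-0.12,0,0,0,-1,0,0,-0.12,0,0,0,-1,0,0,-0.12,0,0,0,-1,0,0,-0.12,0,0,0,-1,0,0,-0.12,0,0,0,-1,0,0,-0.12,0,0,0,-1], "squeeze": 50}}

```text
t: 20.6
position: [0.4587, -0.0608, 0.0096]
tcp_rot: [-179.9, -0.2, -34.7]
ft_force: [-0.7, 0.2, 5.8]
width: 0.0291
gripper_force: 51.2
```

Emit:
{"api": "apply_moves", "payload": {"deltas": [0,0,0.3,0,0,0,-1,0,0,0.65,0,0,0,-1,0,0,0.95,0,0,0,-1,0,0,0.95,0,0,0,-1]}}

```text
t: 21.1
position: [0.46, -0.0611, 0.155]
tcp_rot: [-179.8, -0.5, -34.7]
ft_force: [0.6, 0.6, -1.6]
width: 0.029
gripper_force: 50.5
```

Emit:
{"api": "apply_moves", "payload": {"deltas": [0.06,-0.25,0,0,0,-0.04,-1,0.13,-0.5,0,0,0,-0.08,-1,0.2,-0.75,0,0,0,-0.08,-1,0.27,-0.98,0,0,0,-0.08,-1,0.27,-0.98,0,0,0,-0.08,-1,0.27,-0.98,0,0,0,-0.08,-1]}}

```text
t: 21.85
position: [0.4966, -0.2065, 0.1488]
tcp_rot: [180.0, 0.2, -43.9]
ft_force: [0.1, 0.9, -0.7]
width: 0.0288
gripper_force: 50.4
```

Emit:
{"api": "apply_moves", "payload": {"deltas": [0,0,-0.3,0,0,0,-1,0,0,-0.55,0,0,0,-1,0,0,-0.72,0,0,0,-1,0,0,-0.72,0,0,0,-1,0,0,-0.72,0,0,0,-1,0,0,-0.72,0,0,0,0,0,0,-0.72,0,0,0,0,0,0,-0.72,0,0,0,0,0,0,-0.72,0,0,0,0]}}

```text
t: 22.98
position: [0.4978, -0.2075, 0.0426]
tcp_rot: [-180.0, -0.0, -43.9]
ft_force: [0.6, 1.1, 0.8]
width: 0.0429
gripper_force: 0.0
```

Emit:
{"api": "apply_moves", "payload": {"deltas": [0,0,0.3,0,0,0,0,0,0,0.65,0,0,0,0,0,0,0.98,0,0,0,0,0,0,0.98,0,0,0,0]}}

```text
t: 23.48
position: [0.5004, -0.209, 0.1953]
tcp_rot: [-179.8, -0.6, -43.9]
ft_force: [-0.5, -0.3, 0.0]
width: 0.0425
gripper_force: 0.0
```

Emit:
{"api": "apply_moves", "payload": {"deltas": [-0.4,0,0.4,0,0,0,0,-0.8,0,0.4,0,0,0,0,-0.98,0,0.4,0,0,0,0,-0.98,0,0.4,0,0,0,0,-0.98,0,0.4,0,0,0,0,-0.98,0,0.4,0,0,0,0]}}

```text
t: 24.22
position: [0.3512, -0.2072, 0.2484]
tcp_rot: [-180.0, 0.1, -43.8]
ft_force: [0.2, -0.0, -0.0]
width: 0.0426
gripper_force: 0.0
```

Run:
```python
from h import *
im=cv2.cvtColor(arm.get_image('top'),cv2.COLOR_RGB2BGR)
cv2.imwrite('pics/t2.png',np.clip(cv2.resize(im[90:300,90:480],None,fx=2,fy=2,interpolation=3)*1.6,0,255).astype(np.uint8))
s=arm.sense();print(s['t'],s['position'])
```

```text
24.275 [ 0.35122696 -0.20715025  0.24850725]
```

View pics/t2.png

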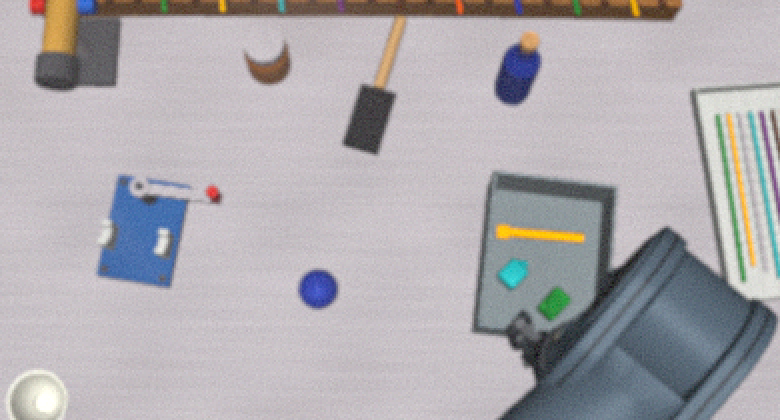

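The stub (540,235), turquoise lump (513,272) and green lump (553,303) all lie in the bin. The lever is open and the paperweight hasn't moved. I'm handing in.

```bash
python3 -c "
from workcell import arm
print(arm.hand_in())"
```

```text
the job is handed in; nothing more can be done
None
```

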